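# Check the pull gauge at the pump shop counter

## Robot

A 6-joint arm with a two-finger parallel gripper is mounted at the origin on the work surface. World frame = base frame: x ahead of the robot, y to its left, z up, the work surface at z = 0. Lengths are in m, angles in rad, forces in N, time in s.
With the tool pointing down it reaches from about 0.375 to 0.9 m from the base axis. Payload 3.1 kg.
Tool frame: the origin (TCP) lies at the very end of the fingers, on their centre line; the grasp point (between the pads) lies 19 mm behind it; z points along the fingers, y is the line along which they close (so a half turn about z gives the same grasp; the last joint's range is limited). The gripper opens to 87 mm and grips with 3 to 60 N. Pads are 19 mm wide; open, the fingers measure 117 mm over their backs; the gripper's body (75 mm by 190 mm) begins 51 mm behind the grasp point.
Start: joints at [-1.375, 0.527, 1.433, -0, 1.181, -0.178], TCP at [0.229, -0.582, 0.223] pointing down, gripper open.
Joint ranges: [-3.08, 3.08], [-0.75, 2.2], [0.22, 2.44], [-1.43, 4.57], [0, 2.65], [-2.85, 2.85]. Speed limits (rad/s): [2.79, 2.79, 3.14, 3.14, 3.14, 3.14].

## Interface

Orientations are given as a unit quaternion [x, y, z, w].
In Python, from rig import status, viewer, robot gives the robot as it stands.
- The arm moves only by the tool arm_command, never from a script. Its arguments are lists of equal length, an entry for each row: "delta_rot": the turn, a rotation vector about the tool's x, y, z in degrees, a list of three; "delta_pos": the shift along the tool's x, y, z in m, a list of three; "gripper": the closure, from -1 (fully open) to 1 (shut). In form: {"delta_rot": [[rx, ry, rz], ...], "delta_pos": [[dx, dy, dz], ...], "gripper": [gripper, ...]}. A call has 1 to 12 rows; each row is the pose to reach, as a shift and turn from the pose commanded when the call began, along the tool's axes at that moment; what a row does not reach only later rows make up. A row lasts 1/12 s, in which the tool goes at most 41.7 mm and 7.16 degrees, less where a joint would pass 70% of its speed; a pose out of reach is approached as far as the arm can. A call with a gripper value outside its range is refused whole. The fingers move at their own pace and stop on an object; "grip_force" is the grip in N (left out, the last holds). Time passes only in rows, so rows that repeat a pose let the fingers close. It gives the time, the measured TCP pose, the force, the opening and the grip force at its end, in the units of the state.
- status.get_obs(): the state, without advancing time (a new reading comes with each control period).
- viewer.camera(name): name is "scene" or "top"; returns a dict with "pixels" (400x640x3 uint8, blue, green, red), "fx", "fy", "cx", "cy" (pixels), "pose" (4x4, takes a point from camera to world coordinates). Camera axes: x right, y down, z forward; pixel columns grow to the right and rows downward; lengths in m; the calibration is good to about 2 mm. A picture is of the moment at which its call begins. There is no depth.
- robot.hand_in(): hands the job in; it is judged then, once.
The state is a dict: "time": time; "q": joint angles; "joint_velocities": joint speeds; "joint_torque": joint torques, N m; "position": TCP position; "tool_rot": TCP orientation; "ft_force": force on the tool from outside, world axes, zero at the start; "moment": the same for the moment, N m; "grip_width": finger opening in m; "grip_force": force on a finger pad.
Only numpy, scipy, OpenCV 4.12 (cv2) and the standard library are available. Lean on these libraries where they do the work, as an engineer would, in place of code of your own. Each camera call takes 0.05 s, during which the arm holds its last target. There are 200 camera calls.

## Task

Do the morning check of the orange-handled pull gauge: draw its handle straight out of the housing until the yellow pointer at its foot stands beside the red tab, and hold it there for two seconds. Then ease the handle back until it is fully home, without letting it snap back, and let go. Leave the blue-handled gauge alone.

Things in the scene. Friction and masses are not known exactly. Their poses are not given: they have to be found in the camera images.
- orange_slide: Upright orange grip, 24 x 24 mm, 10 to 82 mm above the counter, on a level 12 mm steel drawbar (axis 28 mm up) that slides into a fixed housing. Origin: grip's centre line, 60 mm up. +x points into the housing, so it pulls out along -x; y across, z up. Travel 135 mm. A spring pulls it home: 2 N at rest, plus 0.5 N per 10 mm drawn; let go far out, it snaps back.
- orange_mark (a point): Red tab, 8 mm along the scale, clipped on the +y edge of the orange gauge's base rail (8 mm high, 90 mm wide); fixed, 60 to 110 mm out from the grip's home. Point: top of the tab, 24 mm above the counter, 41 mm to +y of the grip's line of travel. Axes as the slide's. The yellow pointer at the foot of the grip (in the grip's middle plane, so x equal means at the tab) passes beside it.
- blue_grip (a point): The same point (centre line, 60 mm above the counter) of the upright blue grip of a second, otherwise identical gauge with its own red tab, beside the orange one, to its left or right. Not to be moved. Each gauge's aluminium housing is 208 mm long, 60 mm wide, 52 mm high, its face 49 mm from the grip when home.

How it is judged:
On the way:
1. the handle's pointer is held within 10 mm of the red tab for 1 s (x of orange_slide in the frame of orange_mark between -0.01 and 0.01 m), for 1 s.
At the end, for the whole second after the job is handed in: the orange handle is back within 6 mm of its home place and at rest, and the blue grip is within 10 mm of where it was (distance of orange_slide from where it was at the start of the episode below 0.006 m and linear speed of orange_slide below 0.02 m/s and distance of blue_grip from where it was at the start of the episode below 0.01 m); the robot touches nothing.
It fails at once if the orange handle is let snap (it moves faster than 0.5 m/s) (linear speed of orange_slide above 0.5 m/s).
It fails at once if the blue handle is moved more than 10 mm (distance of blue_grip from where it was at the start of the episode above 0.01 m).
It also fails if it takes over 40 s, if anything falls off the work surface, if the arm or the gripper's body presses on something with over 40 N, if the wrist force passes 120 N, or if a joint passes its speed limit or range.

## Working session

There is one attempt and no reset: what is moved stays moved. The work goes in short steps, Python scripts to look and compute and a tool call to move; the robot and the scene stay as the last step left them, time stands still between calls to the robot, and variables do not carry over. Pictures are saved under pics/ and viewed, at most 10 in all, crops included, and the job is handed in when it is done.

Besides the shell and the picture viewer there is one more tool, called after "Call:" by a JSON object that holds its "method" and its "body", one argument or row to a line. arm_command: Moves the arm, as the interface text tells. Its arguments: {"type":"object","properties":{"delta_rot":{"type":"array","items":{"type":"array","items":{"type":"number"}}},"delta_pos":{"type":"array","items":{"type":"array","items":{"type":"number"}}},"gripper":{"type":"array","items":{"type":"number"}},"grip_force":{"type":"number"}},"required":["delta_rot","delta_pos","gripper"]}

```bash
mkdir -p pics
python3 - <<'E'
from rig import status, viewer
import cv2,numpy as np
for n in("scene","top"):
    c=viewer.camera(n); cv2.imwrite(f"pics/{n}0.png",c["pixels"]); print(n,c["fx"],c["fy"],c["cx"],c["cy"],np.round(c["pose"],4).tolist())
o=status.get_obs(); print(o["position"],o["tool_rot"],o["time"])
E
```

```text
scene 463.79703922314746 463.79703922314746 318.59574122826155 204.92716549576062 [[-0.4742, 0.7752, -0.4174, 0.9673], [0.8804, 0.4149, -0.2296, 0.2297], [-0.0048, -0.4764, -0.8792, 0.9392], [0.0, 0.0, 0.0, 1.0]]
top 364.29718882648075 364.29718882648075 324.25162918632805 202.91675659258465 [[-0.0407, -0.9759, 0.2144, 0.3868], [-0.9992, 0.0391, -0.0119, -0.0067], [0.0033, -0.2147, -0.9767, 0.7624], [0.0, 0.0, 0.0, 1.0]]
[ 0.22867702 -0.58091714  0.22164386] [ 9.82491052e-01  1.86306985e-01 -1.72963985e-05 -1.01989497e-03] 0.1
```

View pics/scene0.png

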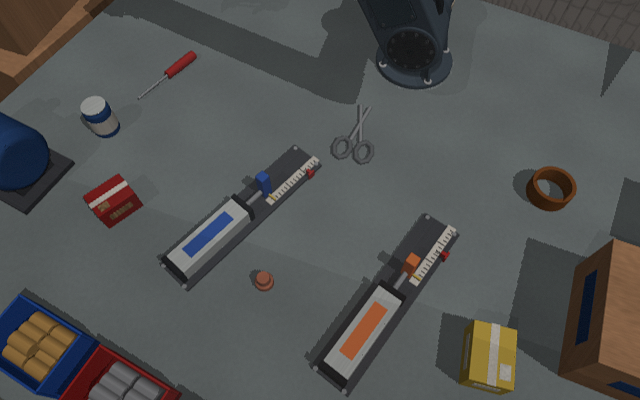

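View pics/top0.png

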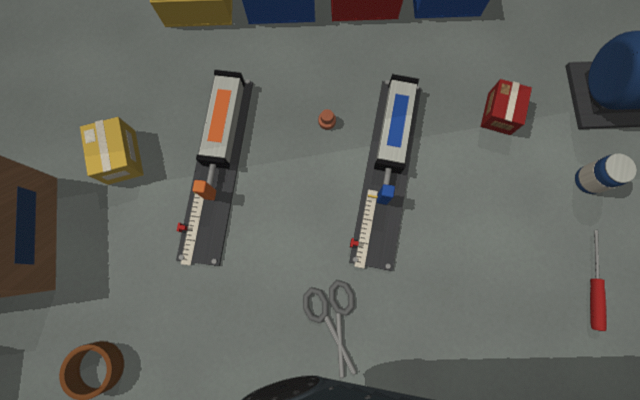

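The scene view shows the orange grip at about (412,262) and its tab at (445,256). In the top view they are at (204,188) and (181,228), with the blue gauge to the other side. I'll enlarge both views.

Run:
```python
import cv2,numpy as np
a=cv2.imread("pics/scene0.png")[205:305,375:475]; b=cv2.imread("pics/top0.png")[150:270,160:260]
f=lambda i,s:cv2.resize(i,None,fx=s,fy=s,interpolation=cv2.INTER_CUBIC)
A=f(a,4.0);B=f(b,4)
A=cv2.copyMakeBorder(A,0,80,0,0,cv2.BORDER_CONSTANT)
cv2.imwrite("pics/crop.png",np.hstack([A,B]))
```

```text
(no output)
```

View pics/crop.png

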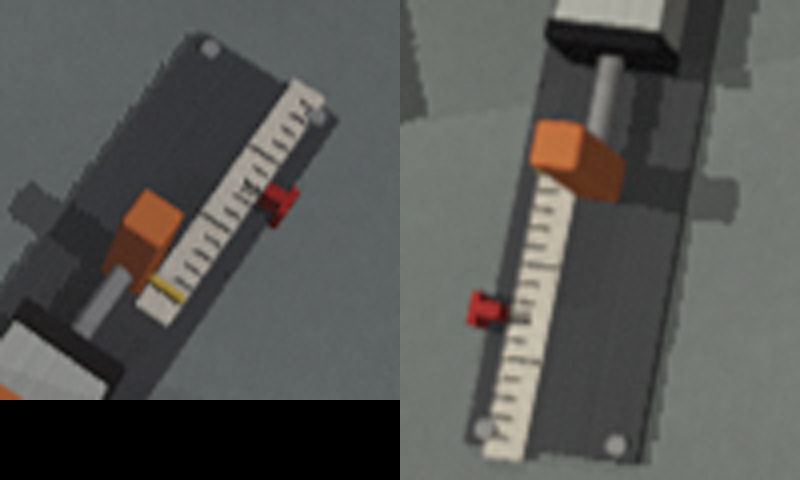

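```bash
cat > h.py <<'E'
import numpy as np,cv2
from rig import status,viewer
def ray(c,p):
    P=np.array(c["pose"]); d=P[:3,:3]@[(p[0]-c["cx"])/c["fx"],(p[1]-c["cy"])/c["fy"],1]
    return P[:3,3],d/np.linalg.norm(d)
def tri(c1,p1,c2,p2):
    (a,d),(b,e)=ray(c1,p1),ray(c2,p2)
    s=np.linalg.lstsq(np.c_[d,-e],b-a,rcond=None)[0]; x,y=a+s[0]*d,b+s[1]*e
    return (x+y)/2,np.linalg.norm(x-y)
def plane(c,p,z):
    o,d=ray(c,p); return o+d*(z-o[2])/d[2]
E
python3 - <<'E'
from h import *
s,t=viewer.camera("scene"),viewer.camera("top")
for n,a,b in(("griptop",(413.2,258.7),(199.5,186.2)),("tab",(445.7,253.7),(182,227)),("bluetop",(263.5,177),(388,190))):
    p,e=tri(s,a,t,b); print(n,p.round(4),round(e,4))
for n,c,roi in(("scene",s,(310,290,395,370)),("top",t,(195,75,245,155))):
    hsv=cv2.cvtColor(c["pixels"],cv2.COLOR_BGR2HSV); m=cv2.inRange(hsv,(5,150,100),(20,255,255))
    k=np.zeros_like(m); x0,y0,x1,y1=roi;k[y0:y1,x0:x1]=1
    v,u=np.nonzero(m*k)
    q=np.array([plane(c,(x,y),.052)[:2] for x,y in zip(u,v)],np.float32)
    bx=cv2.boxPoints(cv2.minAreaRect(q)); L=bx-bx.mean(0)
    e=bx[1]-bx[0],bx[2]-bx[1]; e=max(e,key=np.linalg.norm); e=e*np.sign(e[0])
    w=np.linalg.eigh(np.cov(q.T))[1][:,1]; w=w*np.sign(w[0])
    print(n,len(u),q.mean(0),np.degrees(np.arctan2(e[1],e[0])),np.degrees(np.arctan2(w[1],w[0])))
E
```

```text
griptop [0.5786 0.2264 0.0805] 0.0035
tab [0.5094 0.2812 0.0209] 0.0068
bluetop [ 0.556  -0.1362  0.0809] 0.006
scene 938 [0.74414945 0.20019953] -9.384619 -9.300939608483992
top 675 [0.74041957 0.19883414] -9.547396 -9.418541424622939
```

Call:
{"method": "arm_command", "body": {
  "delta_rot": [
    [0,0,31],
    [0,0,31],
    [0,0,31],
    [0,0,31],
    [0,0,31],
    [0,0,31],
    [0,0,31],
    [0,0,31],
    [0,0,31],
    [0,0,31],
    [0,0,31],
    [0,0,31]
  ],
  "delta_pos": [
    [0.62,-0.62,0],
    [0.62,-0.62,0],
    [0.62,-0.62,0],
    [0.62,-0.62,0],
    [0.62,-0.62,0],
    [0.62,-0.62,0],
    [0.62,-0.62,0],
    [0.62,-0.62,0],
    [0.62,-0.62,0],
    [0.62,-0.62,0],
    [0.62,-0.62,0],
    [0.62,-0.62,0]
  ],
  "gripper": [-1,-1,-1,-1,-1,-1,-1,-1,-1,-1,-1,-1]
}}

```text
time: 1.2
position: [0.4288, -0.1212, 0.2227]
tool_rot: [0.997, -0.083, 0.0, 0.0]
ft_force: [0.9, -0.7, -0.2]
grip_width: 0.0871
grip_force: 0.0
```

```bash
cat > st.py <<'E'
from h import *
from scipy.spatial.transform import Rotation as R
import sys
G=np.array([.5786,.2264]); yaw=-9.4
o=status.get_obs(); p=np.array(o["position"]); r=R.from_quat(o["tool_rot"]); M=r.as_matrix()
z=float(sys.argv[1]) if len(sys.argv)>1 else p[2]
a=np.radians(yaw); X=np.array([np.cos(a),np.sin(a),0]); T=np.c_[X,np.cross([0,0,-1],X),[0,0,-1]]
print("t",o["time"],"p",p.round(4),"q",np.round(o["q"],2),"F",np.round(o["ft_force"],1),"w",o["grip_width"],o["grip_force"])
print("dpos",(M.T@(np.r_[G,z]-p)).round(4),"drot",np.degrees((r.inv()*R.from_matrix(T)).as_rotvec()).round(2))
d=p[:2]-G; print("gauge x,y",d@X[:2],d@[-X[1],X[0]])
E
python3 st.py 0.22
```

```text
t 1.2 p [ 0.4288 -0.1212  0.2227] q [-0.53  0.29  1.86  0.    0.99  1.21] F [ 0.9 -0.7 -0.2] w 0.08714378352001244 0.0
dpos [ 0.0901 -0.3676  0.0027] drot [ 0.   -0.02 -0.15]
gauge x,y -0.09104118067522723 -0.36740705491419046
```

Call:
{"method": "arm_command", "body": {
  "delta_rot": [
    [0,0,0],
    [0,0,0],
    [0,0,0],
    [0,0,0],
    [0,0,0],
    [0,0,0],
    [0,0,0],
    [0,0,0],
    [0,0,0],
    [0,0,0],
    [0,0,0],
    [0,0,0]
  ],
  "delta_pos": [
    [0.09,-0.36,0],
    [0.09,-0.36,0],
    [0.09,-0.36,0],
    [0.09,-0.36,0],
    [0.09,-0.36,0.0],
    [0.09,-0.36,0.0],
    [0.09,-0.36,0.03],
    [0.09,-0.36,0.06],
    [0.09,-0.36,0.08],
    [0.09,-0.36,0.08],
    [0.09,-0.36,0.08],
    [0.09,-0.36,0.08]
  ],
  "gripper": [-1,-1,-1,-1,-1,-1,-1,-1,-1,-1,-1,-1]
}}

```text
time: 2.2
position: [0.5757, 0.2174, 0.141]
tool_rot: [0.997, -0.082, -0.002, 0.001]
ft_force: [0.5, -0.3, 0.6]
grip_width: 0.0871
grip_force: 0.0
```

```bash
python3 st.py 0.043; python3 -c "
from h import *
c=viewer.camera('scene')['pixels'][150:350,300:520]; d=viewer.camera('top')['pixels'][90:290,120:300]
f=lambda i:cv2.resize(i,None,fx=2,fy=2)
cv2.imwrite('pics/a1.png',np.hstack([f(c),f(d)])[:, :800])"
```

```text
t 2.2 p [0.5757 0.2174 0.141 ] q [ 0.18  0.61  1.53 -0.    1.    1.92] F [ 0.5 -0.3  0.6] w 0.08708264390496444 0.0
dpos [ 0.0017 -0.0095  0.098 ] drot [ 0.09  0.18 -0.01]
gauge x,y -0.0014281130238160233 -0.009312634830047652
```

View pics/a1.png

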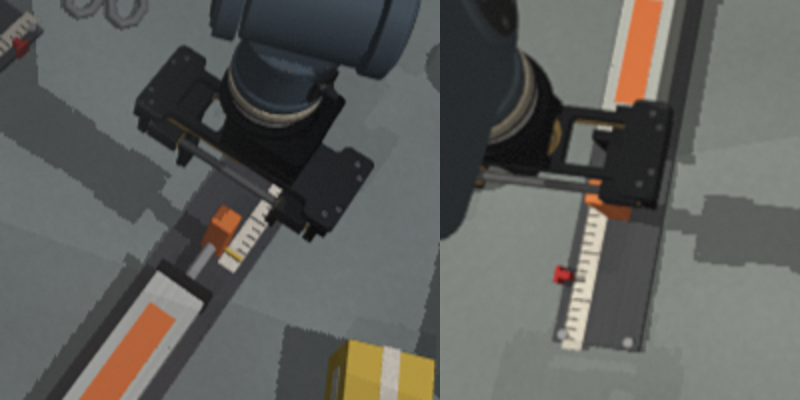

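The gripper hangs over the orange grip with its fingers either side, and the pointer and tab are still in view. I'll go down now.

Call:
{"method": "arm_command", "body": {
  "delta_rot": [
    [0,0,0],
    [0,0,0],
    [0,0,0],
    [0,0,0],
    [0,0,0],
    [0,0,0],
    [0,0,0]
  ],
  "delta_pos": [
    [0.001,-0.008,0],
    [0.001,-0.008,0.02],
    [0.001,-0.009,0.04],
    [0.001,-0.009,0.06],
    [0.001,-0.009,0.08],
    [0.001,-0.009,0.098],
    [0.001,-0.009,0.098]
  ],
  "gripper": [-1,-1,-1,-1,-1,-1,-1],
  "grip_force": 30
}}

```text
time: 2.88
position: [0.5776, 0.2246, 0.0427]
tool_rot: [0.996, -0.084, -0.002, 0.001]
ft_force: [-1.7, 0.6, 0.9]
grip_width: 0.0868
grip_force: 0.0
```

```bash
python3 st.py 0.043
```

```text
t 2.8833 p [0.5776 0.2246 0.0427] q [0.19 0.76 1.57 0.   0.82 1.93] F [-1.7  0.6  0.9] w 0.08678216749100891 0.0
dpos [ 0.0006 -0.002  -0.0003] drot [ 0.09  0.24 -0.22]
gauge x,y -0.0006546742250507825 -0.0019653905929274975
```

Call:
{"method": "arm_command", "body": {
  "delta_rot": [
    [0,0,0],
    [0,0,0],
    [0,0,0],
    [0,0,0],
    [0,0,0],
    [0,0,0],
    [0,0,0],
    [0,0,0],
    [0,0,0],
    [0,0,0]
  ],
  "delta_pos": [
    [0,-0.002,0],
    [0,-0.002,0],
    [0,-0.002,0],
    [0,-0.002,0],
    [0,-0.002,0],
    [0,-0.002,0],
    [0,-0.002,0],
    [0,-0.002,0],
    [0,-0.002,0],
    [0,-0.002,0]
  ],
  "gripper": [1,1,1,1,1,1,1,1,1,1],
  "grip_force": 30
}}

```text
time: 3.72
position: [0.5795, 0.2277, 0.0445]
tool_rot: [0.997, -0.083, -0.0, 0.0]
ft_force: [-0.1, 0.6, 0.3]
grip_width: 0.0283
grip_force: 0.0
```

```bash
python3 st.py 0.043
```

```text
t 3.7167 p [0.5795 0.2277 0.0445] q [0.2  0.76 1.56 0.   0.82 1.93] F [-0.1  0.6  0.3] w 0.02826666902516597 0.0
dpos [-0.0007  0.0014  0.0015] drot [ 0.    0.01 -0.13]
gauge x,y 0.0006840881253080649 0.0013990988178344118
```

Still closing, so I'll give it a few more rows.

Call:
{"method": "arm_command", "body": {
  "delta_rot": [
    [0,0,0],
    [0,0,0],
    [0,0,0],
    [0,0,0]
  ],
  "delta_pos": [
    [0,0,0],
    [0,0,0],
    [0,0,0],
    [0,0,0]
  ],
  "gripper": [1,1,1,1]
}}

```text
time: 4.05
position: [0.5796, 0.2279, 0.0445]
tool_rot: [0.997, -0.083, 0.0, -0.0]
ft_force: [-0.3, 1.5, -0.0]
grip_width: 0.0236
grip_force: 30.0
```

```bash
python3 st.py 0.043
```

```text
t 4.05 p [0.5796 0.2279 0.0445] q [0.2  0.76 1.56 0.   0.82 1.93] F [-0.3  1.5 -0. ] w 0.023574057803709934 30.04018152365461
dpos [-0.0007  0.0017  0.0015] drot [-0.02 -0.   -0.13]
gauge x,y 0.000686580250042832 0.0016815741622991515
```

Call:
{"method": "arm_command", "body": {
  "delta_rot": [
    [0,0,0],
    [0,0,0],
    [0,0,0],
    [0,0,0],
    [0,0,0],
    [0,0,0],
    [0,0,0],
    [0,0,0],
    [0,0,0],
    [0,0,0],
    [0,0,0],
    [0,0,0]
  ],
  "delta_pos": [
    [-0.005,0,0],
    [-0.012,0,0],
    [-0.02,0,0],
    [-0.028,0,0],
    [-0.036,0,0],
    [-0.044,0,0],
    [-0.052,0,0],
    [-0.06,0,0],
    [-0.067,0,0],
    [-0.073,0,0],
    [-0.077,0,0],
    [-0.077,0,0]
  ],
  "gripper": [1,1,1,1,1,1,1,1,1,1,1,1]
}}

```text
time: 5.05
position: [0.5032, 0.2406, 0.0445]
tool_rot: [0.997, -0.083, 0.001, -0.0]
ft_force: [5.5, 0.1, -8.5]
grip_width: 0.0238
grip_force: 30.0
```

```bash
python3 st.py 0.043; python3 -c "
from h import *
s=viewer.camera('scene')['pixels']; t=viewer.camera('top')['pixels']
cv2.imwrite('pics/s2.png',s)
c=s[190:290,375:475]; d=t[170:270,150:250]
f=lambda i:cv2.resize(i,None,fx=4,fy=4,interpolation=cv2.INTER_CUBIC)
cv2.imwrite('pics/a2.png',np.hstack([f(c),f(d)]))"
```

```text
t 5.05 p [0.5032 0.2406 0.0445] q [ 0.25  0.7   1.74 -0.    0.7   1.98] F [ 5.5  0.1 -8.5] w 0.02384900922912724 30.049035762785934
dpos [0.0767 0.0015 0.0016] drot [-0.01 -0.06 -0.09]
gauge x,y -0.07673233012852879 0.0016572507350642595
```

View pics/a2.png

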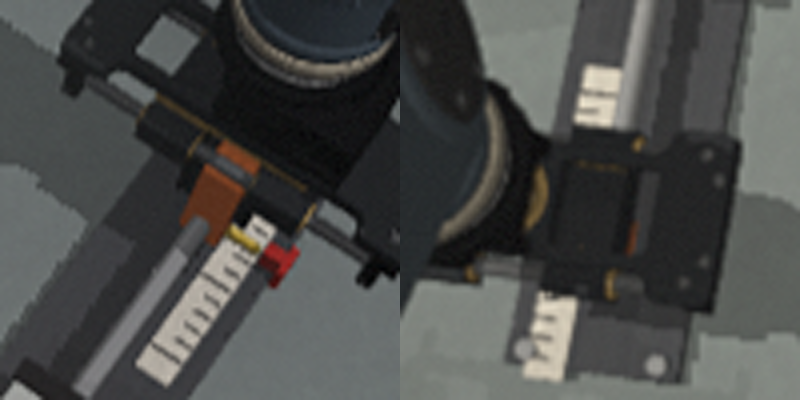

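The pointer is at crop (243,237) beside the tab at (280,262), but their heights differ. I'll check for parallax by projecting model points.

```bash
python3 - <<'E'
from h import *
G=np.array([.5786,.2264,0]);a=np.radians(-9.4);X=np.array([np.cos(a),np.sin(a),0]);Y=np.array([-X[1],X[0],0])
def proj(c,x,y,z):
    P=np.array(c["pose"]);q=P[:3,:3].T@(G+x*X+y*Y+[0,0,z]-P[:3,3]);return np.array([q[0]/q[2]*c["fx"]+c["cx"],q[1]/q[2]*c["fy"]+c["cy"]])
s,t=viewer.camera("scene"),viewer.camera("top")
for x in(-.067,-.072,-.077,-.082):
    print(x,"s(crop1)",((proj(s,x,.041,.024)-[375,205])*4).round(),"top",((proj(t,x,.041,.024)-[160,150])*4+[400,0]).round(), "base", ((proj(s,x,.041,.008)-[375,205])*4).round(),((proj(t,x,.041,.008)-[160,150])*4+[400,0]).round())
print("griptop",((proj(s,0,0,.082)-[375,205])*4).round(),((proj(t,0,0,.082)-[160,150])*4+[400,0]).round())
for y,z in((.02,.01),(.03,.01),(.03,.014)):print("ptr home",y,z,((proj(s,0,y,z)-[375,205])*4).round())
E
python3 - <<'E'
import cv2,numpy as np
f=lambda n,x,y:cv2.resize(cv2.imread(n)[y:y+40,x:x+40],None,fx=10,fy=10,interpolation=cv2.INTER_NEAREST)
cv2.imwrite("pics/tabs.png",np.hstack([f("pics/scene0.png",425,233),f("pics/top0.png",165,208)]))
E
```

```text
-0.067 s(crop1) [265. 205.] top [487. 291.] base [258. 217.] [498. 296.]
-0.072 s(crop1) [270. 198.] top [485. 300.] base [263. 210.] [496. 305.]
-0.077 s(crop1) [274. 191.] top [483. 310.] base [268. 203.] [494. 314.]
-0.082 s(crop1) [279. 184.] top [481. 320.] base [272. 196.] [492. 324.]
griptop [150. 214.] [553. 145.]
ptr home 0.02 0.01 [159. 287.]
ptr home 0.03 0.01 [175. 298.]
ptr home 0.03 0.014 [176. 295.]
```

View pics/tabs.png

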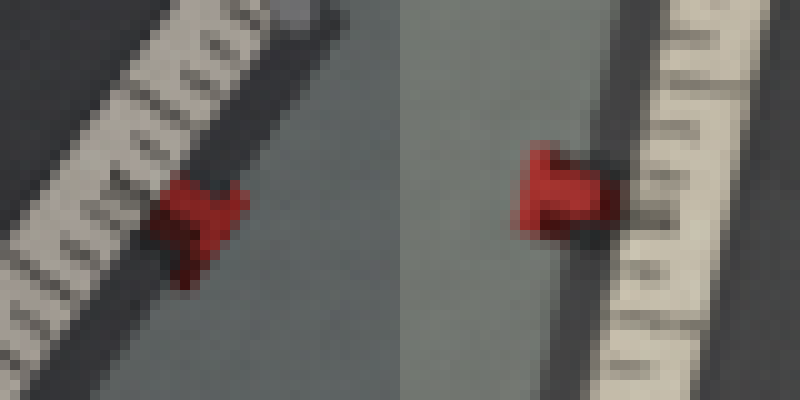

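The tab centre projects to about x = -76.5 mm in both views. The handle stands 77.4 mm out and may be 0 to 4 mm too far, so I'll go back 2 mm and hold.

Call:
{"method": "arm_command", "body": {
  "delta_rot": [
    [0,0,0],
    [0,0,0],
    [0,0,0],
    [0,0,0],
    [0,0,0],
    [0,0,0],
    [0,0,0],
    [0,0,0],
    [0,0,0],
    [0,0,0],
    [0,0,0],
    [0,0,0]
  ],
  "delta_pos": [
    [0.002,0,0],
    [0.002,0,0],
    [0.002,0,0],
    [0.002,0,0],
    [0.002,0,0],
    [0.002,0,0],
    [0.002,0,0],
    [0.002,0,0],
    [0.002,0,0],
    [0.002,0,0],
    [0.002,0,0],
    [0.002,0,0]
  ],
  "gripper": [1,1,1,1,1,1,1,1,1,1,1,1]
}}

```text
time: 6.25
position: [0.5063, 0.24, 0.0445]
tool_rot: [0.997, -0.083, 0.001, -0.0]
ft_force: [6.4, -1.3, -7.8]
grip_width: 0.0242
grip_force: 30.1
```

Call:
{"method": "arm_command", "body": {
  "delta_rot": [
    [0,0,0],
    [0,0,0],
    [0,0,0],
    [0,0,0],
    [0,0,0],
    [0,0,0],
    [0,0,0],
    [0,0,0],
    [0,0,0],
    [0,0,0],
    [0,0,0],
    [0,0,0]
  ],
  "delta_pos": [
    [0,0,0],
    [0,0,0],
    [0,0,0],
    [0,0,0],
    [0,0,0],
    [0,0,0],
    [0,0,0],
    [0,0,0],
    [0,0,0],
    [0,0,0],
    [0,0,0],
    [0,0,0]
  ],
  "gripper": [1,1,1,1,1,1,1,1,1,1,1,1]
}}

```text
time: 7.25
position: [0.5063, 0.24, 0.0445]
tool_rot: [0.997, -0.083, 0.001, -0.0]
ft_force: [5.6, -0.1, -7.1]
grip_width: 0.0237
grip_force: 30.1
```

Call:
{"method": "arm_command", "body": {
  "delta_rot": [
    [0,0,0],
    [0,0,0],
    [0,0,0],
    [0,0,0]
  ],
  "delta_pos": [
    [0,0,0],
    [0,0,0],
    [0,0,0],
    [0,0,0]
  ],
  "gripper": [1,1,1,1]
}}

```text
time: 7.58
position: [0.5063, 0.24, 0.0445]
tool_rot: [0.997, -0.083, 0.001, -0.0]
ft_force: [5.3, -0.1, -8.0]
grip_width: 0.0238
grip_force: 30.1
```

```bash
python3 st.py 0.043; python3 -c "
from h import *
s=viewer.camera('scene')['pixels']
cv2.imwrite('pics/a3.png',cv2.resize(s[235:275,415:465],None,fx=12,fy=12,interpolation=cv2.INTER_CUBIC))"
```

```text
t 7.5833 p [0.5063 0.24   0.0445] q [ 0.24  0.71  1.73 -0.    0.7   1.98] F [ 5.3 -0.1 -8. ] w 0.02381144842236777 30.05119395791553
dpos [0.0735 0.0015 0.0017] drot [-0.02 -0.13 -0.11]
gauge x,y -0.07351629486883207 0.0016643854910505938
```

View pics/a3.png

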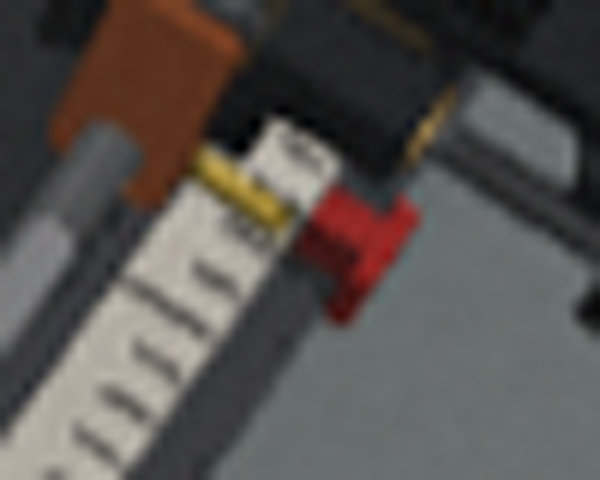

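The yellow pointer tip at (285,220) aims at the tab's stem at about (330,240), so it is aligned. It has been held for over 2 s, and I'll ease it home.

Call:
{"method": "arm_command", "body": {
  "delta_rot": [
    [0,0,0],
    [0,0,0],
    [0,0,0],
    [0,0,0],
    [0,0,0],
    [0,0,0],
    [0,0,0],
    [0,0,0],
    [0,0,0],
    [0,0,0],
    [0,0,0],
    [0,0,0]
  ],
  "delta_pos": [
    [0.004,0,0],
    [0.01,0,0],
    [0.017,0,0],
    [0.025,0,0],
    [0.033,0,0],
    [0.041,0,0],
    [0.049,0,0],
    [0.056,0,0],
    [0.062,0,0],
    [0.067,0,0],
    [0.071,0,0],
    [0.072,0,0]
  ],
  "gripper": [1,1,1,1,1,1,1,1,1,1,1,1]
}}

```text
time: 8.63
position: [0.577, 0.2283, 0.0445]
tool_rot: [0.997, -0.083, -0.0, -0.0]
ft_force: [3.1, 3.8, -4.3]
grip_width: 0.024
grip_force: 30.1
```

Call:
{"method": "arm_command", "body": {
  "delta_rot": [
    [0,0,0],
    [0,0,0],
    [0,0,0],
    [0,0,0]
  ],
  "delta_pos": [
    [0.001,0,0],
    [0.002,0,0],
    [0.002,0,0],
    [0.002,0,0]
  ],
  "gripper": [1,1,1,1]
}}

```text
time: 8.97
position: [0.5782, 0.2281, 0.0445]
tool_rot: [0.997, -0.083, -0.0, -0.0]
ft_force: [3.2, 4.3, -5.8]
grip_width: 0.0236
grip_force: 30.1
```

```bash
python3 st.py 0.043
```

```text
t 8.9667 p [0.5782 0.2281 0.0445] q [0.2  0.76 1.57 0.   0.82 1.93] F [ 3.2  4.3 -5.8] w 0.023595023850485633 30.051740966155194
dpos [0.0007 0.0016 0.0015] drot [-0.01  0.03 -0.12]
gauge x,y -0.0006951718897531084 0.0016286423638762503
```

Call:
{"method": "arm_command", "body": {
  "delta_rot": [
    [0,0,0],
    [0,0,0],
    [0,0,0],
    [0,0,0]
  ],
  "delta_pos": [
    [0.001,0,0],
    [0.002,0,0],
    [0.002,0,0],
    [0.002,0,0]
  ],
  "gripper": [1,1,1,1]
}}

```text
time: 9.3
position: [0.5795, 0.2279, 0.0445]
tool_rot: [0.997, -0.083, -0.001, -0.0]
ft_force: [1.4, 5.1, -5.1]
grip_width: 0.024
grip_force: 30.1
```

Call:
{"method": "arm_command", "body": {
  "delta_rot": [
    [0,0,0],
    [0,0,0],
    [0,0,0],
    [0,0,0],
    [0,0,0],
    [0,0,0],
    [0,0,0],
    [0,0,0],
    [0,0,0],
    [0,0,0]
  ],
  "delta_pos": [
    [0,0,0],
    [0,0,0],
    [0,0,0],
    [0,0,0],
    [0,0,0],
    [0,0,0],
    [0,0,0],
    [0,0,0],
    [0,0,0],
    [0,0,0]
  ],
  "gripper": [-1,-1,-1,-1,-1,-1,-1,-1,-1,-1]
}}

```text
time: 10.13
position: [0.5805, 0.2275, 0.0445]
tool_rot: [0.997, -0.083, -0.0, 0.0]
ft_force: [0.3, -0.1, -0.0]
grip_width: 0.0819
grip_force: 0.0
```

```bash
python3 st.py 0.2
```

```text
t 10.1333 p [0.5805 0.2275 0.0445] q [ 0.19  0.76  1.56 -0.    0.82  1.93] F [ 0.3 -0.1 -0. ] w 0.08192698265076409 0.0
dpos [-0.0017  0.0014 -0.1555] drot [ 0.    0.01 -0.12]
gauge x,y 0.0016856871564485544 0.00140388340208813
```

Released at home with no contact. I'll go straight up, clear of the gauge, and check.

Call:
{"method": "arm_command", "body": {
  "delta_rot": [
    [0,0,0],
    [0,0,0],
    [0,0,0],
    [0,0,0],
    [0,0,0],
    [0,0,0],
    [0,0,0],
    [0,0,0],
    [0,0,0],
    [0,0,0]
  ],
  "delta_pos": [
    [0,0,-0.01],
    [0,0,-0.03],
    [0,0,-0.05],
    [0,0,-0.08],
    [0,0,-0.11],
    [0,0,-0.14],
    [-0.03,0,-0.16],
    [-0.06,0,-0.16],
    [-0.08,0,-0.16],
    [-0.08,0,-0.16]
  ],
  "gripper": [-1,-1,-1,-1,-1,-1,-1,-1,-1,-1]
}}

```text
time: 10.97
position: [0.4965, 0.2412, 0.2056]
tool_rot: [0.997, -0.082, -0.002, 0.0]
ft_force: [-0.4, -0.3, -0.6]
grip_width: 0.0872
grip_force: 0.0
```

```bash
python3 st.py; python3 -c "
from h import *
s=viewer.camera('scene')['pixels']
cv2.imwrite('pics/a4.png',s)"
```

```text
t 10.9667 p [0.4965 0.2412 0.2056] q [0.25 0.45 1.63 0.   1.06 1.98] F [-0.4 -0.3 -0.6] w 0.08717517540889537 0.0
dpos [ 0.0834  0.0012 -0.0003] drot [ 0.06  0.23 -0.01]
gauge x,y -0.08343198295634753 0.0011871551516165369
```

View pics/a4.png

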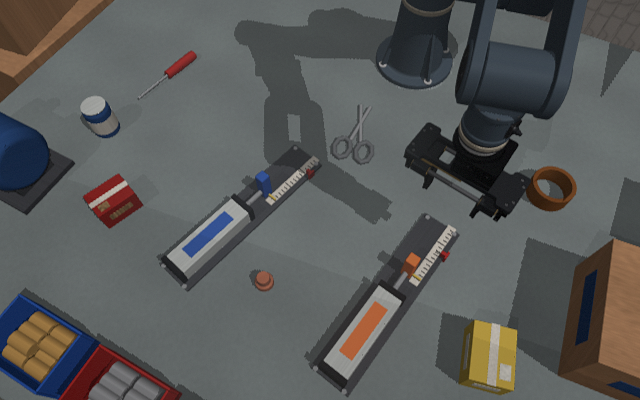

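The orange grip is back at (412,262), as at the start. The blue grip at (263,182) has not moved, and the arm is clear.

```bash
python3 -c "
from rig import robot; print(robot.hand_in())"
```

```text
the job is handed in; nothing more can be done
None
```

I drew the orange handle out to the red tab, held it there for over 2 s, eased it home and released it; the blue gauge was not touched, and the job is handed in (no verdict was returned).

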